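# Take the tweezer case off the sprung-keeper peg

### The job

The stainless tweezer case hangs by its slot on the peg of the small hook stand, held on by the sprung keeper near the peg's nose. Press the keeper fully down and, keeping it down, slide the case outwards over it and off the end of the peg, without ever pushing or pulling on the stand with more than about 20 N (2 kg). Then lower the case into the white ceramic bowl, holding it until it has touched down, and let go so that it rests in the bowl; leave the pill organiser, the magnifier and the spring clip where they are and the bowl upright in its place.

Things in the scene. Friction and masses are not known exactly. Their poses are not given: they have to be found in the camera images.
- stand: hook stand fixed to the shelf: steel foot disc 112 mm across, upright post 15 mm thick, a clamp boss 21 mm thick at its head, top 149 mm above the shelf. Origin under the foot, on the post axis. A flat steel peg runs from the boss along the stand's -x axis, 12 mm wide, 7 mm high, its round nose 102 mm from the post axis
- stand_head (a point): point on the stand's post axis at the height of the peg's top there, 140 mm above the shelf. From here the peg climbs outwards at a rake set by hand, 0.02 to 0.10 rad, which is not measured: feel for it. From 55 mm out the peg is two 3 mm cheeks with the keeper in the slot between
- keeper (a joint): ribbed steel lever 5 mm wide in the peg's top, pin 93 mm from the post axis. rad: 0 shut, 0.28 fully down. Shut, its catch face (59 mm out) stands 9 mm above the peg's top; its back slopes down to 7 mm at 74 mm, 0 at the pin. Press it anywhere on the back, 4 to 6 N at 74 mm; fully down its back is within 1.5 mm of flush, its catch 1 mm under. The case passes only when it is nearly fully down; pulling never opens it; it springs back
- case_centre (a point): centre (half-way up) of the loose stainless tweezer case: flat upright case 104 mm high (z), 30 mm wide (y), 9 mm thick (x, along the peg), 55 to 95 g. A slot 20 mm wide, 14 mm high goes through it 64 to 78 mm above its foot; the solid tab above, 26 mm high, is gripped across its 9 mm. It hangs plumb by the slot's beaded upper edge (26 mm above this point) on the peg, 44 to 51 mm from the post axis
- case_foot (a point): centre of the tweezer case's lower end, 52 mm below its centre
- case: the tweezer case as a whole; origin at its foot, z up along the case, x along its thickness
- bowl: white ceramic bowl, loose, 156 mm across the rim, 56 mm high, wall 5 mm, 0.38 kg; origin under its centre
- bowl_in (a point): centre of the bowl's inner floor
- organiser: bystander: weekly pill organiser with seven hinged clear lids, 154 mm (y) x 36 mm x 24 mm; origin under its centre
- magnifier: bystander: magnifying lens lying flat, steel rim 68 mm across centred 45 mm along +x from its origin, black handle reaching 72 mm along -x, 11 mm high
- clip: bystander: small steel spring clip 34 x 12 mm, 15 mm high; origin under its centre

How it is judged:
By the outcome, as a careful person would: the job done as asked, in the order asked, and still so for the second after the job is handed in, with the robot touching nothing.
It also fails if it takes over 72 s, if anything falls off the work surface, if the arm or the gripper's body presses on something with over 40 N, if the wrist force passes 120 N, or if a joint passes its speed limit or range.

### The arm

A 6-joint arm with a two-finger parallel gripper is mounted at the origin on the work surface. World frame = base frame: x ahead of the robot, y to its left, z up, the work surface at z = 0. Lengths are in mm, angles in rad, forces in N, time in s.
With the tool pointing down it reaches from about 350 to 775 mm from the base axis. Payload 5.5 kg.
Tool frame: the origin (TCP) lies midway between the tips of the shut fingers; the grasp point (between the pads) lies arm.tcp_to_grasp behind it (arm.tcp_to_grasp is the distance from the TCP to the grasp point, in mm); z points along the fingers, y is the line along which they close (so a half turn about z gives the same grasp; the last joint's range is limited). The gripper opens to 85 mm and grips with 20 to 120 N. Pads are 22 mm wide; open, the fingers measure 114 mm over their backs; the gripper's body (76 mm by 85 mm) begins 54 mm behind the grasp point. The pads swing forward as they close: fully open they stand 13 mm farther back than shut.
Start: joints at [1.096, 0.313, 0.046, 1.304, 0, 1.431], TCP at [188.96, 543.108, 231.323] pointing down, gripper open.
Joint ranges: [-2.76, 2.76], [-0.86, 1.69], [-1.03, 1.26], [-2.2, 2.34], [-1.47, 1.5], [-3.14, 3.14]. Speed limits (rad/s): [2.57, 2.57, 3.14, 3.14, 3.14, 3.14].

### API

Orientations are given as a unit quaternion [w, x, y, z].
In Python, from cell import status, capture, camera_params, arm gives the robot as it stands. The module is installed in compiled form; this text tells all that it offers.
- The arm moves only by the tool play_rows, never from a script. Its argument "series" is a list of rows, each a list of 7 numbers: the turn, a rotation vector about the tool's x, y, z in degrees, then the shift along the tool's x, y, z in m, then the finger opening in m, from 0 to 0.0854. A call has 1 to 20 rows; each row shifts and turns the commanded pose from where the row before left it, along the tool's axes as they then stand; what a row does not reach is not made up. A row lasts 1/8 s, in which the tool goes at most 62.5 mm and 10.7 degrees, less where a joint would pass 70% of its speed; a pose out of reach is approached as far as the arm can. A call with a gripper value outside its range is refused whole. The fingers move at their own pace and stop on an object; the grip force is fixed at half the most. Time passes only in rows, so rows that do not move let the fingers close. It gives the time, the measured TCP pose, the force, the opening and the grip force at its end, in the units of the state.
- status.observe(): the state, without advancing time (a new reading comes with each control period).
- capture(name): name is "scene" or "top" or "wrist"; returns the picture (400x640x3 uint8, red, green, blue); there is no depth.
- camera_params(name): a dict with "fovy" (degrees; the focal length in pixels is half the picture's height over the tangent of half this angle, whatever the lens; pixels are square), "cx", "cy" (the principal point, pixels), "R" (3x3) and "t" (3): a world point X has camera coordinates R X + t. Camera axes: x right, y down, z forward; pixel columns grow to the right and rows downward; lengths in mm; the calibration is good to about 2 mm. A picture is of the moment at which its call begins: read the wrist's pose just before it. camera_params takes no time and is no camera call; for the wrist camera it gives the pose at the moment of the call.
- arm.sign_off(): hands the job in; it is judged then, once.
The state is a dict: "clock": time; "joint_pos": joint angles; "joint_vel": joint speeds; "joint_efforts": joint torques, N m; "ee_pos": TCP position; "eef_rot": TCP orientation; "force": force on the tool from outside, world axes, zero at the start; "wrist_torque": the same for the moment, N m; "opening": finger opening in mm; "gripper_force": force on a finger pad.
Only numpy, scipy, OpenCV 4.12 (cv2) and the standard library are available. Lean on these libraries where they do the work, as an engineer would, in place of code of your own. Each camera call takes 0.05 s, during which the arm holds its last target. There are 200 camera calls.

## Working session

There is one attempt and no reset: what is moved stays moved. The work goes in short steps, Python scripts to look and compute and a tool call to move; the robot and the scene stay as the last step left them, time stands still between calls to the robot, and variables do not carry over. Pictures are saved under pics/ and viewed, at most 10 in all, crops included, and the job is handed in when it is done.

Besides the shell and the picture viewer there is one more tool, called after ">>>" in YAML: its name, and indented under it one key for each argument. play_rows: Moves the arm, as the interface text tells. Its arguments: {"type":"object","properties":{"series":{"type":"array","items":{"type":"array","items":{"type":"number"}}}},"required":["series"]}

```bash
mkdir -p pics
python3 - <<'E'
from cell import status,capture,camera_params,arm
import cv2,numpy as np
s=status.observe();print({k:np.round(v,3) for k,v in s.items()},arm.tcp_to_grasp)
for n in("scene","top"):
    p=camera_params(n);print(n,p);cv2.imwrite(f"pics/{n}.png",capture(n)[:,:,::-1])
E
```

```text
{'clock': np.float64(0.0), 'joint_pos': array([ 1.096,  0.314,  0.045,  1.304, -0.   ,  1.431]), 'joint_vel': array([ 0.   ,  0.001, -0.   , -0.   , -0.001, -0.   ]), 'joint_efforts': array([-2.0000e-03, -4.8063e+01,  2.9853e+01,  1.9000e-02,  0.0000e+00,
       -0.0000e+00]), 'ee_pos': array([188.721, 542.607, 230.408]), 'eef_rot': array([-0.   ,  0.167,  0.986, -0.001]), 'force': array([ 0.169, -0.027, -0.231]), 'wrist_torque': array([ 0.027,  0.059, -0.078]), 'gripper_force': np.float64(0.0), 'opening': np.float64(85.285)} 18.700000000000003
scene {'fovy': 46.438562564333, 'cx': 321.57456157618213, 'cy': 195.00096745140638, 'R': array([[ 0.82100616,  0.57091856,  0.00093885],
       [ 0.39182694, -0.56226692, -0.72823592],
       [-0.41523552,  0.59825405, -0.68532588]]), 't': array([-449.92783703, -159.04111226, 1228.48430522])}
top {'fovy': 49.495827424006045, 'cx': 310.23773223281336, 'cy': 201.78941593280237, 'R': array([[-0.01049383, -0.99991332,  0.00795221],
       [-0.99383926,  0.00955193, -0.11041872],
       [ 0.11033319, -0.00906193, -0.99385334]]), 't': array([-33.13692526, 582.05038721, 806.36566957])}
```

View pics/scene.png

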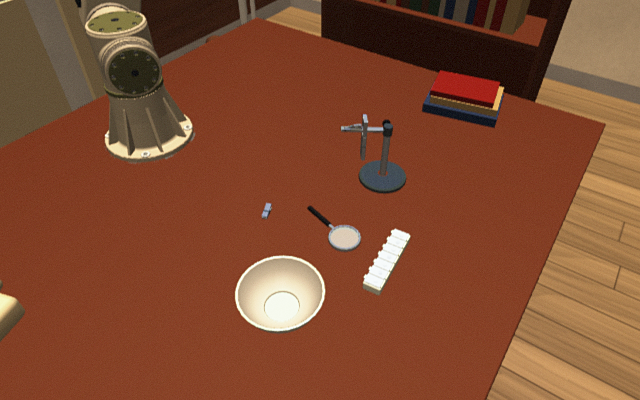

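View pics/top.png

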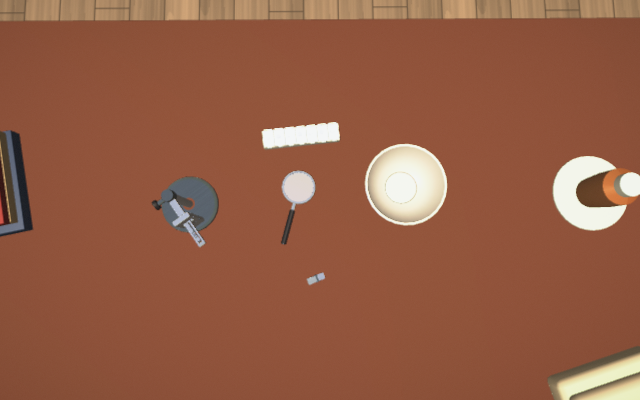

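The top view shows the foot disc at about (190,204), the boss at (168,198), the peg nose at (202,244) and the bowl rim centre at (406,184). The scene view shows the boss at (387,128), the nose at (343,129), the disc at (383,177) and the bowl rim at (281,293).

```bash
cat > h.py <<'E'
import numpy as np,cv2
from cell import status,capture,camera_params,arm
from scipy.spatial.transform import Rotation as Rn
def ray(p,u,v,h=400):
    f=h/2/np.tan(np.radians(p["fovy"]/2));R=np.array(p["R"]);t=np.array(p["t"])
    d=R.T@np.array([(u-p["cx"])/f,(v-p["cy"])/f,1]);return -R.T@t,d/np.linalg.norm(d)
def onz(p,u,v,z):
    o,d=ray(p,u,v);return o+d*(z-o[2])/d[2]
def tri(*pv):
    A=np.zeros((3,3));b=np.zeros(3);rs=[ray(*q) for q in pv]
    for o,d in rs:
        M=np.eye(3)-np.outer(d,d);A+=M;b+=M@o
    X=np.linalg.solve(A,b);return X,[round(float(np.linalg.norm((np.eye(3)-np.outer(d,d))@(X-o))),1) for o,d in rs]
def proj(p,X):
    f=200/np.tan(np.radians(p["fovy"]/2));c=np.array(p["R"])@np.array(X)+p["t"];return f*c[0]/c[2]+p["cx"],f*c[1]/c[2]+p["cy"]
def Rt():
    s=status.observe();q=s["eef_rot"];return Rn.from_quat([q[1],q[2],q[3],q[0]]).as_matrix(),np.array(s["ee_pos"])
E
python3 - <<'E'
from h import *
np.set_printoptions(precision=1,suppress=True)
S=camera_params("scene");T=camera_params("top")
a=cv2.imread("pics/top.png");b=cv2.imread("pics/scene.png")
print("disc",onz(T,189,204,5),onz(S,383,176,5))
print("bowl rim",onz(T,406,184.5,56),onz(S,280.5,293,56))
print("nose",tri((T,202,244),(S,343,129)))
print("boss",onz(T,168,196,149),onz(S,387.5,123,149))
for n,u,v in(("org0",263,139),("org1",339,131),("mag",298,187),("hand",285,243),("clip",316,279)):print(n,onz(T,u,v,12))
c=np.vstack([cv2.resize(a[170:270,130:260],None,fx=4,fy=3,interpolation=2),])
c1=cv2.resize(a[175:255,145:245],(800,300)[:1]*1+(0,) if 0 else (400,320),interpolation=cv2.INTER_CUBIC)
c2=cv2.resize(b[110:190,325:425],(400,320),interpolation=cv2.INTER_CUBIC)
cv2.imwrite("pics/c1.png",np.hstack([c1,c2]))
E
```

```text
disc [582.6 202.2   5. ] [586.3 199.    5. ]
bowl rim [ 610.2 -220.1   56. ] [ 617.8 -223.8   56. ]
nose (array([502.2, 144.5, 136.8]), [1.6, 1.6])
boss [580.7 198.2 149. ] [579.2 204.7 149. ]
org0 [711.9  54.5  12. ]
org1 [727.1 -98.7  12. ]
mag [613.8 -15.2  12. ]
hand [503.2  11.1  12. ]
clip [433.  -48.8  12. ]
```

View pics/c1.png

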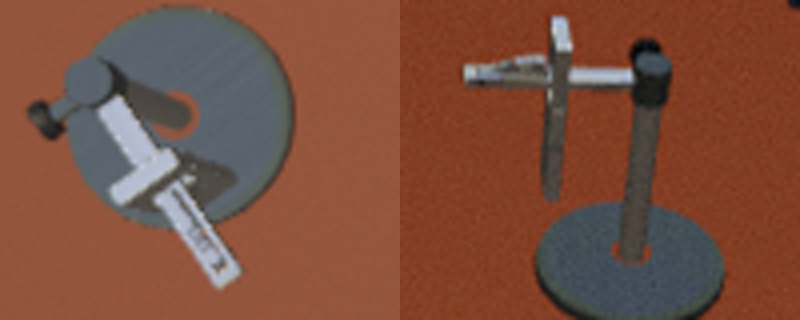

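>>> play_rows:
  series:
    - [0,0,0,-0.038,-0.0193,0,0.03]
    - [0,0,0,-0.038,-0.0193,0,0.03]
    - [0,0,0,-0.038,-0.0193,0,0.03]
    - [0,0,0,-0.038,-0.0193,0,0.03]
    - [0,0,0,-0.038,-0.0193,0,0.03]
    - [0,0,0,-0.038,-0.0193,0,0.03]
    - [0,0,0,-0.038,-0.0193,0,0.03]
    - [0,0,0,-0.038,-0.0193,0,0.03]
    - [0,0,0,-0.038,-0.0193,0,0.03]
    - [0,0,0,-0.038,-0.0193,0,0.03]
    - [0,0,0,-0.038,-0.0193,0,0.03]
    - [0,0,0,-0.038,-0.0193,0,0.03]
    - [0,0,9,0,0,0,0.03]
    - [0,0,9,0,0,0,0.03]
    - [0,0,9,0,0,0,0.03]
    - [0,0,9,0,0,0,0.03]
    - [0,0,0,0,0,0,0.03]
    - [0,0,0,0,0,0,0.03]

```text
clock: 2.35
ee_pos: [543.4, 174.5, 231.0]
eef_rot: [-0.0, 0.462, 0.887, -0.0]
force: [0.0, -0.3, 0.4]
opening: 30.0
gripper_force: 0.0
```

Run:
```python
from h import *
import json
np.set_printoptions(precision=3,suppress=True)
R,p=Rt();print(p,R,status.observe()["opening"],status.observe()["joint_pos"])
W=camera_params("wrist");im=capture("wrist")[:,:,::-1]
json.dump({k:np.array(v).tolist() for k,v in W.items()},open("w1.json","w"))
cv2.imwrite("pics/w1.png",im)
print([np.round(proj(W,X)) for X in([583,201,149],[500,143,146],[544,174,169])])
```

```text
[543.368 174.497 231.037] [[-0.573  0.82  -0.001]
 [ 0.82   0.573 -0.   ]
 [ 0.    -0.    -1.   ]] 30.02794040280234 [0.17  0.305 0.034 1.3   0.    1.131]
[array([382., 210.]), array([245., 209.]), array([317., 219.])]
```

View pics/w1.png

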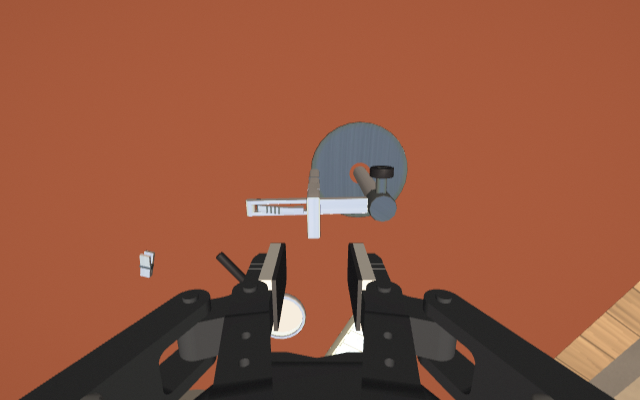

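The wrist view shows the boss at (382,208), the nose end at (247,208), the case tab's top spanning columns 307–320 and rows 197–238, and the peg's mid-line near row 207.

Run:
```python
from h import *
import json
np.set_printoptions(precision=1,suppress=True)
W=json.load(open("w1.json"));im=cv2.imread("pics/w1.png")
T=camera_params("top")
R,p=Rt()
for n,u,v,z in(("boss",382.5,208,149),("nose",247,208.5,146),("case top",314,218,169.5),("tabL",307.5,218,169.5),("tabR",320,218,169.5),("tabup",314,197,169.5),("tablo",314,238.5,169.5)):
    X=onz(W,u,v,z);print(n,X,"tool:",R.T@(X-p))
print("nose",tri((W,247,208.5),(T,202.3,245)))
# bright edges along a row near tab
g=cv2.cvtColor(im,cv2.COLOR_BGR2GRAY)
print(g[218,298:330]);print(g[190:245,314]);print(g[200:220,340],g[200:220,270])
```

```text
boss [582.4 202.7 149. ] tool: [ 0.8 48.1 82.1]
nose [501.1 144.2 146. ] tool: [ -0.6 -52.   85.1]
case top [541.7 173.6 169.5] tool: [ 0.2 -1.9 61.6]
tabL [538.1 171.1 169.5] tool: [ 0.2 -6.3 61.6]
tabR [545.  175.9 169.5] tool: [ 0.2  2.1 61.6]
tabup [533.3 185.6 169.5] tool: [14.9 -1.9 61.6]
tablo [550.2 161.4 169.5] tool: [-14.7  -2.   61.6]
nose (array([500.2, 142. , 140.3]), [1.0, 1.0])
[111 111 112 111 112 111 112 111 112 199 214 221 223 223 222 220 216 218
 219 219 217 219  97 112 112 111 112 111 112 111 111 113]
[122 123 122 124 125 127 128 181 215 215 215 216 216 217 216 216 217 216
 217 217 217 217 217 217 217 216 217 216 216 217 216 217 217 217 218 217
 218 217 217 218 217 217 217 218 217 217 217 210 170 119 112 110 112 113
 111]
[218 218 216 216 216 217 216 217 219 221 219 219 219 182 123 111 112 112
 112 112] [186 220 218 198 148 119 114 125 142 142 143 152 162 195 218 180 117 112
 112 112]
```

>>> play_rows:
  series:
    - [0,0,0.8,0,-0.02,0.02,0]
    - [0,0,0,0,-0.02,0.02,0]
    - [0,0,0,0,-0.02,0.02,0]
    - [0,0,0,0,0,0.016,0]
    - [0,0,0,0,0,0.002,0]
    - [0,0,0,0,0,0.001,0]
    - [0,0,0,0,0,0,0]

```text
clock: 3.28
ee_pos: [494.6, 141.0, 152.9]
eef_rot: [0.0, 0.469, 0.883, 0.0]
force: [-0.3, 0.2, -0.0]
opening: 0.4
gripper_force: 0.0
```

>>> play_rows:
  series:
    - [0,0,0,0,0,0.001,0]
    - [0,0,0,0,0,0.001,0]
    - [0,0,0,0,0,0.001,0]
    - [0,0,0,0,0,0,0]
    - [0,0,0,0,0,0,0]

```text
clock: 3.9
ee_pos: [494.0, 140.7, 149.3]
eef_rot: [-0.0, 0.469, 0.883, 0.0]
force: [0.2, 0.2, 0.5]
opening: -0.1
gripper_force: 0.0
```

>>> play_rows:
  series:
    - [0,0,0,0,0,0.001,0]
    - [0,0,0,0,0,0.001,0]
    - [0,0,0,0,0,0,0]
    - [0,0,0,0,0,0,0]

```text
clock: 4.4
ee_pos: [494.0, 140.7, 147.3]
eef_rot: [-0.0, 0.469, 0.883, 0.0]
force: [0.0, -0.1, -1.1]
opening: 0.0
gripper_force: 0.0
```

>>> play_rows:
  series:
    - [0,0,0,0,0,0.001,0]
    - [0,0,0,0,0,0,0]
    - [0,0,0,0,0,0,0]

```text
clock: 4.78
ee_pos: [494.0, 140.8, 146.3]
eef_rot: [0.0, 0.469, 0.883, 0.0]
force: [-0.3, 0.5, -0.8]
opening: 0.1
gripper_force: 0.0
```

>>> play_rows:
  series:
    - [0,0,0,0,0,0.001,0]
    - [0,0,0,0,0,0,0]
    - [0,0,0,0,0,0,0]

```text
clock: 5.15
ee_pos: [494.0, 140.7, 145.3]
eef_rot: [-0.0, 0.469, 0.883, 0.0]
force: [-0.4, 0.1, -0.1]
opening: -0.2
gripper_force: 0.0
```

>>> play_rows:
  series:
    - [0,0,0,0,0,0.001,0]
    - [0,0,0,0,0,0,0]
    - [0,0,0,0,0,0,0]

```text
clock: 5.52
ee_pos: [494.0, 140.7, 144.3]
eef_rot: [-0.0, 0.469, 0.883, 0.0]
force: [-0.0, 0.3, -0.7]
opening: 0.0
gripper_force: 0.0
```

>>> play_rows:
  series:
    - [0,0,0,0,0,0.001,0]
    - [0,0,0,0,0,0,0]
    - [0,0,0,0,0,0,0]

```text
clock: 5.9
ee_pos: [494.0, 140.7, 143.3]
eef_rot: [-0.0, 0.469, 0.883, 0.0]
force: [1.3, -0.0, -0.3]
opening: 0.3
gripper_force: 0.0
```

>>> play_rows:
  series:
    - [0,0,0,0,0,0.001,0]
    - [0,0,0,0,0,0,0]
    - [0,0,0,0,0,0,0]

```text
clock: 6.28
ee_pos: [493.9, 140.7, 142.3]
eef_rot: [-0.0, 0.469, 0.883, 0.0]
force: [-0.1, 0.5, 0.1]
opening: -0.2
gripper_force: 0.0
```

>>> play_rows:
  series:
    - [0,0,0,0,0,-0.01,0]
    - [0,0,0,0,0.009,0,0]
    - [0,0,0,0,0,0.002,0]
    - [0,0,0,0,0,0.001,0]
    - [0,0,0,0,0,0.001,0]
    - [0,0,0,0,0,0,0]
    - [0,0,0,0,0,0,0]

```text
clock: 7.15
ee_pos: [501.4, 145.7, 148.3]
eef_rot: [-0.0, 0.469, 0.883, 0.0]
force: [0.1, -0.0, -0.9]
opening: 0.0
gripper_force: 0.0
```

>>> play_rows:
  series:
    - [0,0,0,0,0,0.001,0]
    - [0,0,0,0,0,0,0]
    - [0,0,0,0,0,0,0]

```text
clock: 7.52
ee_pos: [501.4, 145.8, 147.3]
eef_rot: [-0.0, 0.469, 0.883, 0.0]
force: [0.1, 0.2, -0.4]
opening: -0.2
gripper_force: 0.0
```

>>> play_rows:
  series:
    - [0,0,0,0,0,0.001,0]
    - [0,0,0,0,0,0,0]
    - [0,0,0,0,0,0,0]

```text
clock: 7.9
ee_pos: [501.4, 145.8, 146.3]
eef_rot: [-0.0, 0.469, 0.883, 0.0]
force: [-0.0, -0.2, -0.2]
opening: -0.1
gripper_force: 0.0
```

>>> play_rows:
  series:
    - [0,0,0,0,0,0.001,0]
    - [0,0,0,0,0,0,0]
    - [0,0,0,0,0,0,0]

```text
clock: 8.28
ee_pos: [501.4, 145.8, 145.3]
eef_rot: [-0.0, 0.469, 0.883, 0.0]
force: [-0.5, -0.0, -0.1]
opening: 0.1
gripper_force: 0.0
```

>>> play_rows:
  series:
    - [0,0,0,0,0,0.001,0]
    - [0,0,0,0,0,0,0]
    - [0,0,0,0,0,0,0]

```text
clock: 8.65
ee_pos: [501.4, 145.8, 144.3]
eef_rot: [0.0, 0.469, 0.883, 0.0]
force: [0.5, 0.3, -0.2]
opening: 0.2
gripper_force: 0.0
```

>>> play_rows:
  series:
    - [0,0,0,0,0,0.001,0]
    - [0,0,0,0,0,0,0]
    - [0,0,0,0,0,0,0]

```text
clock: 9.02
ee_pos: [501.6, 145.8, 143.8]
eef_rot: [0.0, 0.469, 0.883, 0.0]
force: [-1.6, -0.7, 5.5]
opening: -0.3
gripper_force: 2.8
```

>>> play_rows:
  series:
    - [0,0,0,0,0,-0.018,0.03]
    - [0,0,0,0,0,-0.02,0.03]
    - [0,0,-1.7,-0.001,0,0,0.03]
    - [0,0,0,0,0.022,0,0.03]
    - [0,0,0,0,0.021,0,0.03]
    - [2.3,0,0,0,0,0,0.03]
    - [0,0,0,0,0,0,0.03]
    - [0,0,0,0,0,0,0.03]

```text
clock: 10.02
ee_pos: [536.4, 169.9, 180.4]
eef_rot: [-0.01, 0.456, 0.89, -0.018]
force: [0.5, -0.5, -0.4]
opening: 30.7
gripper_force: 0.0
```

Run:
```python
from h import *
np.set_printoptions(precision=3,suppress=True)
R,p=Rt();d=p-np.array([582.4,202.7,140]);u=np.array([-.8115,-.584,0]);print(p,R,d@u,d@[-.584,.812,0],np.degrees(np.arctan2(R[1,1],R[0,1])))
W=camera_params("wrist");im=capture("wrist")[:,:,::-1];cv2.imwrite("pics/w2.png",im[100:400])
```

```text
[536.436 169.924 180.417] [[-0.584  0.811 -0.033]
 [ 0.812  0.584 -0.023]
 [ 0.001 -0.041 -0.999]] 56.441149179480966 0.22927110228204614 35.74119677566902
```

View pics/w2.png

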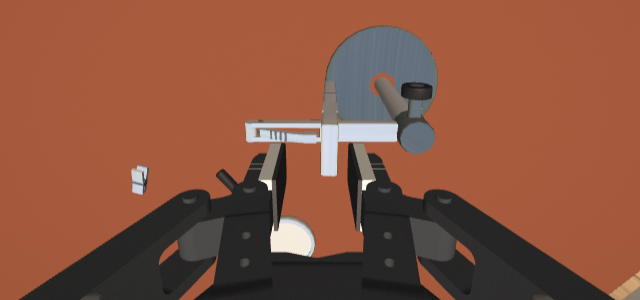

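>>> play_rows:
  series:
    - [0,0,0,0,0.001,0.012,0.03]
    - [0,0,0,0,0,0.012,0.03]
    - [0,0,0,0,0,0.003,0.03]
    - [0,0,0,0,0,0.001,0.03]
    - [0,0,0,0,0,0.001,0.03]
    - [0,0,0,0,0,0,0.03]

```text
clock: 10.82
ee_pos: [537.0, 170.0, 152.5]
eef_rot: [-0.009, 0.456, 0.89, -0.018]
force: [-0.6, 0.1, -0.4]
opening: 29.6
gripper_force: 0.0
```

>>> play_rows:
  series:
    - [0,0,0,0,0,0.001,0.03]
    - [0,0,0,0,0,0.001,0.03]
    - [0,0,0,0,0,0.001,0.03]
    - [0,0,0,0,0,0,0.03]
    - [0,0,0,0,0,0,0.03]

```text
clock: 11.45
ee_pos: [536.7, 169.9, 149.3]
eef_rot: [-0.009, 0.456, 0.89, -0.018]
force: [0.9, -0.5, -0.0]
opening: 30.2
gripper_force: 0.1
```

>>> play_rows:
  series:
    - [0,0,0,0,0,0.001,0.03]
    - [0,0,0,0,0,0.001,0.03]
    - [0,0,0,0,0,0,0.03]
    - [0,0,0,0,0,0,0.03]

```text
clock: 11.95
ee_pos: [537.1, 170.1, 147.7]
eef_rot: [-0.009, 0.456, 0.89, -0.017]
force: [1.2, 1.6, 3.7]
opening: 30.0
gripper_force: 2.1
```

>>> play_rows:
  series:
    - [0,0,0,0,0,0.001,0.03]
    - [0,0,0,0,0,0.001,0.03]
    - [0,0,0,0,0,0,0.03]
    - [0,0,0,0,0,0,0.03]

```text
clock: 12.45
ee_pos: [537.5, 170.3, 145.8]
eef_rot: [-0.008, 0.456, 0.89, -0.017]
force: [3.2, 2.7, 5.4]
opening: 29.9
gripper_force: 2.6
```

>>> play_rows:
  series:
    - [0,0,0,0,0,0.001,0.03]
    - [0,0,0,0,0,0.001,0.03]
    - [0,0,0,0,0,0,0.03]
    - [0,0,0,0,0,0,0.03]

```text
clock: 12.95
ee_pos: [537.9, 170.6, 144.0]
eef_rot: [-0.008, 0.456, 0.89, -0.016]
force: [3.0, 4.1, 5.8]
opening: 30.2
gripper_force: 2.9
```

>>> play_rows:
  series:
    - [0,0,0,0,0,0.001,0.03]
    - [0,0,0,0,0,0,0.03]
    - [0,0,0,0,0,0,0.03]

```text
clock: 13.32
ee_pos: [538.0, 170.6, 143.1]
eef_rot: [-0.008, 0.456, 0.89, -0.016]
force: [3.4, 3.6, 5.4]
opening: 29.7
gripper_force: 3.0
```

>>> play_rows:
  series:
    - [0,0,0,0,0,0.0005,0.03]
    - [0,0,0,0,0,0,0.03]
    - [0,0,0,0,0,0,0.03]

```text
clock: 13.7
ee_pos: [538.0, 170.6, 143.0]
eef_rot: [-0.008, 0.456, 0.89, -0.016]
force: [2.0, 5.2, 7.2]
opening: 30.1
gripper_force: 3.9
```

>>> play_rows:
  series:
    - [0,0,0,0,0,-0.0003,0.022]
    - [0,0,0,0,0,0,0.02]
    - [0,0,0,0,0,0,0.018]

```text
clock: 14.08
ee_pos: [534.9, 168.4, 143.4]
eef_rot: [-0.009, 0.456, 0.89, -0.02]
force: [-5.6, -4.5, 15.6]
opening: 18.3
gripper_force: 7.8
```

>>> play_rows:
  series:
    - [0,0,0,0,0,-0.0008,0.018]
    - [0,0,0,0,0,0,0.018]

```text
clock: 14.32
ee_pos: [534.8, 168.4, 143.5]
eef_rot: [-0.01, 0.456, 0.89, -0.02]
force: [-5.1, -3.4, 12.1]
opening: 18.1
gripper_force: 6.0
```

>>> play_rows:
  series:
    - [0,0,0,0,0,-0.0008,0.018]
    - [0,0,0,0,0,0,0.014]
    - [0,0,0,0,0,0,0.014]

```text
clock: 14.7
ee_pos: [534.9, 168.5, 143.7]
eef_rot: [-0.01, 0.456, 0.89, -0.02]
force: [-3.6, -2.7, 8.4]
opening: 14.0
gripper_force: 4.0
```

>>> play_rows:
  series:
    - [0,0,0,0,0,-0.0002,0.011]
    - [0,0,0,0,0,0,0.011]
    - [0,0,0,0,0,0,0.011]

```text
clock: 15.08
ee_pos: [535.0, 168.6, 143.7]
eef_rot: [-0.01, 0.456, 0.89, -0.02]
force: [-3.1, -2.7, 6.3]
opening: 10.5
gripper_force: 3.1
```

>>> play_rows:
  series:
    - [0,0,0,0,0,-0.0003,0.006]
    - [0,0,0,0,0,0,0.004]
    - [0,0,0,0,0,0,0]
    - [0,0,0,0,0,0,0]

```text
clock: 15.58
ee_pos: [536.3, 169.7, 143.9]
eef_rot: [-0.009, 0.456, 0.89, -0.018]
force: [-2.1, -1.9, 2.5]
opening: 7.6
gripper_force: 59.1
```

>>> play_rows:
  series:
    - [0,0,0,0,0,0.0007,0]
    - [0,0,0,0,0,0,0]

```text
clock: 15.82
ee_pos: [536.4, 169.8, 143.6]
eef_rot: [-0.009, 0.456, 0.89, -0.018]
force: [-2.3, -2.5, 5.6]
opening: 7.9
gripper_force: 59.5
```

Run:
```python
from h import *
np.set_printoptions(precision=3,suppress=True)
s=status.observe();R,p=Rt();d=p-np.array([582.4,202.7,140]);u=np.array([-.8115,-.584,0]);print(p,d@u,d@[-.584,.812,0],np.degrees(np.arcsin(R[2,1])),s["force"],s["wrist_torque"])
a=capture("wrist")[100:400,:,::-1]
b=cv2.resize(capture("scene")[105:185,315:425,::-1],(412,300),interpolation=2)
cv2.imwrite("pics/w3.png",np.hstack([a[:,140:520],b]))
```

```text
[536.378 169.784 143.647] 56.57004218500528 0.1492194485252765 -2.300575174639906 [-2.319 -2.471  5.642] [-0.367  0.536  0.012]
```

View pics/w3.png

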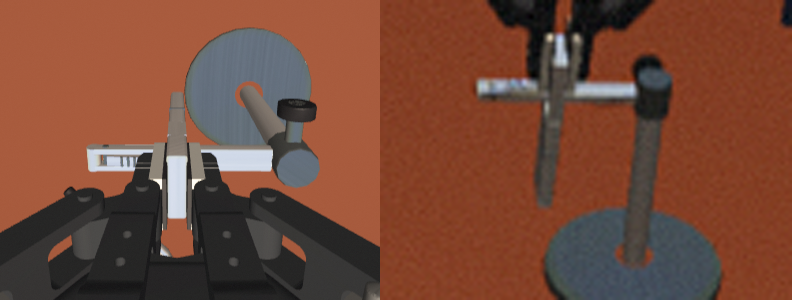

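The case tab is between the pads (wrist, near (178,165) in the crop) and the keeper is flush with the peg in the side view. I'll slide outwards.

>>> play_rows:
  series:
    - [0,0,0,0,-0.002,0,0]
    - [0,0,0,0,-0.002,0,0]
    - [0,0,0,0,-0.002,0,0]

```text
clock: 16.3
ee_pos: [533.3, 166.9, 144.4]
eef_rot: [-0.008, 0.456, 0.89, -0.016]
force: [5.2, 4.0, 4.0]
opening: 8.0
gripper_force: 60.6
```

>>> play_rows:
  series:
    - [0,0,0,0,-0.002,0,0]
    - [0,0,0,0,-0.002,0,0]

```text
clock: 16.55
ee_pos: [530.1, 164.5, 144.7]
eef_rot: [-0.008, 0.456, 0.89, -0.016]
force: [4.9, 3.7, 5.4]
opening: 8.4
gripper_force: 59.3
```

>>> play_rows:
  series:
    - [0,0,0,0,0,0.0008,0]
    - [0,0,0,0,0,0,0]

```text
clock: 16.8
ee_pos: [529.7, 164.1, 144.5]
eef_rot: [-0.008, 0.456, 0.89, -0.017]
force: [2.1, 2.7, 8.5]
opening: 7.8
gripper_force: 60.2
```

>>> play_rows:
  series:
    - [0,0,0,0,-0.002,0,0]
    - [0,0,0,0,-0.002,0,0]
    - [0,0,0,0,-0.002,0,0]

```text
clock: 17.18
ee_pos: [526.7, 161.5, 145.1]
eef_rot: [-0.007, 0.456, 0.89, -0.015]
force: [7.6, 5.4, 7.2]
opening: 7.7
gripper_force: 59.7
```

>>> play_rows:
  series:
    - [1.2,0,0,0,-0.001,0,0]
    - [0,0,0,0,-0.002,0,0]
    - [0,0,0,0,-0.002,0,0]

```text
clock: 17.55
ee_pos: [522.3, 158.4, 145.2]
eef_rot: [-0.012, 0.456, 0.89, -0.025]
force: [5.0, 3.3, 7.7]
opening: 7.8
gripper_force: 59.8
```

>>> play_rows:
  series:
    - [0,0,0,0,-0.002,0,0]
    - [0,0,0,0,-0.002,0,0]

```text
clock: 17.8
ee_pos: [518.9, 156.0, 145.5]
eef_rot: [-0.012, 0.456, 0.89, -0.025]
force: [5.5, 4.2, 6.8]
opening: 7.8
gripper_force: 60.2
```

>>> play_rows:
  series:
    - [0,0,0,0,-0.002,0.0003,0]
    - [0,0,0,0,-0.002,0,0]
    - [0,0,0,0,-0.002,0,0]

```text
clock: 18.18
ee_pos: [513.8, 152.3, 145.5]
eef_rot: [-0.012, 0.456, 0.89, -0.025]
force: [3.6, 3.6, 8.4]
opening: 7.9
gripper_force: 60.5
```

>>> play_rows:
  series:
    - [0,0,0,0,-0.002,0,0]
    - [0,0,0,0,-0.002,0,0]

```text
clock: 18.42
ee_pos: [510.5, 149.9, 145.8]
eef_rot: [-0.012, 0.456, 0.89, -0.025]
force: [5.2, 2.9, 7.8]
opening: 8.0
gripper_force: 60.6
```

>>> play_rows:
  series:
    - [0,0,0,0,-0.002,0,0]
    - [0,0,0,0,-0.002,0,0]
    - [0,0,0,0,-0.002,0,0]

```text
clock: 18.8
ee_pos: [505.8, 146.4, 146.6]
eef_rot: [-0.011, 0.456, 0.89, -0.025]
force: [3.1, 3.1, 10.7]
opening: 7.8
gripper_force: 62.5
```

>>> play_rows:
  series:
    - [0,0,0,0,-0.002,0,0]
    - [0,0,0,0,-0.002,0,0]

```text
clock: 19.05
ee_pos: [500.3, 143.3, 145.2]
eef_rot: [-0.013, 0.456, 0.889, -0.027]
force: [1.0, 0.3, 3.6]
opening: 7.8
gripper_force: 59.9
```

>>> play_rows:
  series:
    - [0,0,0,0,-0.002,0,0]
    - [0,0,0,0,-0.002,0,0]
    - [0,0,0,0,-0.002,0,0]

```text
clock: 19.42
ee_pos: [494.6, 139.8, 144.7]
eef_rot: [-0.014, 0.456, 0.889, -0.027]
force: [1.6, 0.9, 1.6]
opening: 7.7
gripper_force: 59.0
```

>>> play_rows:
  series:
    - [0,0,0,0,-0.003,0,0]
    - [0,0,0,0,-0.004,0,0]
    - [0,0,0,0,-0.006,0,0]
    - [0,0,0,0,-0.01,0,0]
    - [0,0,0,0,0,0,0]

```text
clock: 20.05
ee_pos: [475.6, 126.2, 146.6]
eef_rot: [-0.014, 0.456, 0.889, -0.027]
force: [0.5, 0.7, -1.1]
opening: 7.9
gripper_force: 58.7
```

>>> play_rows:
  series:
    - [-3.5,0,0,0,0,-0.01,0]
    - [0,0,0,0,0,-0.02,0]
    - [0,0,0,0,0,-0.02,0]
    - [0,0,0,0,0,0,0]
    - [0,0,0,0,0,0,0]

```text
clock: 20.68
ee_pos: [476.7, 126.9, 195.9]
eef_rot: [-0.0, 0.456, 0.89, -0.0]
force: [0.3, 0.1, -1.1]
opening: 8.0
gripper_force: 58.8
```

Run:
```python
from h import *
np.set_printoptions(precision=3,suppress=True)
R,p=Rt();print(p,R,status.observe()["force"],status.observe()["joint_pos"])
S=camera_params("scene");T=camera_params("top")
sc=capture("scene");tp=capture("top")
def ell(im,thr,box):
    x0,x1,y0,y1=box;h=cv2.cvtColor(im,cv2.COLOR_RGB2HSV);m=((h[...,1]<thr)&(h[...,2]>120)).astype(np.uint8)*255
    m2=np.zeros_like(m);m2[y0:y1,x0:x1]=m[y0:y1,x0:x1]
    c=max(cv2.findContours(m2,0,2)[0],key=cv2.contourArea);return cv2.fitEllipse(cv2.convexHull(c))
et=ell(tp,130,(350,460,130,240));es=ell(sc,130,(220,340,245,340));print(et,es)
print(onz(T,*et[0],56),onz(S,*es[0],56))
tgt=np.array([614,-222,p[2]]);print("tool delta to bowl centre",R.T@(tgt-p))
print(proj(S,p),proj(S,p-[0,0,80]))
u,v=map(int,proj(S,p))
cv2.imwrite("pics/s4.png",cv2.resize(sc[v-60:v+60,u-80:u+80,::-1],(640,480),interpolation=2))
```

```text
[476.703 126.896 195.886] [[-0.584  0.812 -0.001]
 [ 0.812  0.584  0.   ]
 [ 0.    -0.    -1.   ]] [ 0.308  0.094 -1.063] [ 0.097  0.171 -0.228  1.173  0.     1.045]
((405.4696044921875, 184.168701171875), (81.73054504394531, 83.78533172607422), 123.72539520263672) ((279.6392517089844, 292.8841247558594), (75.86270904541016, 91.14557647705078), 79.86646270751953)
[ 610.843 -219.124   56.   ] [ 616.43  -224.488   56.   ]
tool delta to bowl centre [-363.427  -92.193   -0.073]
(np.float64(328.3262286580647), np.float64(105.6859734241573)) (np.float64(327.93171214291846), np.float64(136.89923929233564))
```

View pics/s4.png

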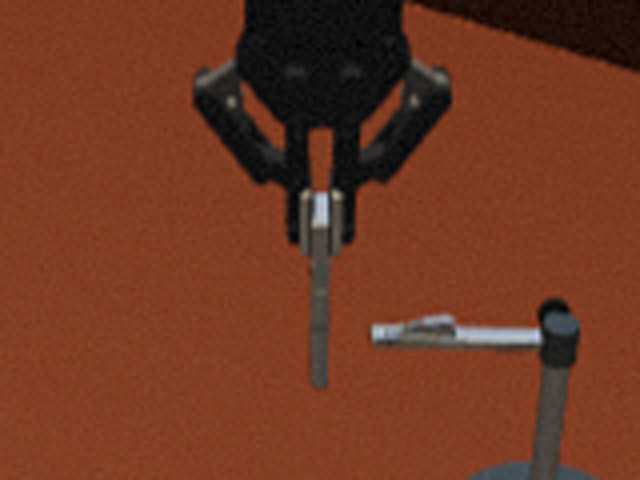

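The case hangs straight in the pads, clear of the nose at about (372,333) in the crop, and the keeper has sprung back. Next I carry it to the bowl.

>>> play_rows:
  series:
    - [0,0,0,-0.015,-0.004,0,0]
    - [0,0,0,-0.033,-0.0084,0,0]
    - [0,0,0,-0.033,-0.0084,0,0]
    - [0,0,0,-0.033,-0.0084,0,0]
    - [0,0,0,-0.033,-0.0084,0,0]
    - [0,0,0,-0.033,-0.0084,0,0]
    - [0,0,0,-0.033,-0.0084,0,0]
    - [0,0,0,-0.033,-0.0084,0,0]
    - [0,0,0,-0.033,-0.0084,0,0]
    - [0,0,0,-0.033,-0.0084,0,0]
    - [0,0,0,-0.033,-0.0084,0,0]
    - [0,0,0,-0.018,-0.004,0,0]
    - [0,0,9,0,0,0,0]
    - [0,0,9,0,0,0,0]
    - [0,0,9,0,0,0,0]
    - [0,0,9,0,0,0,0]
    - [-7,0,0,0,0,0,0]
    - [-7,0,0,0,0,0,0]
    - [-6,0,0,0,0,0,0]
    - [0,0,0,0,0,0,0]

```text
clock: 23.28
ee_pos: [610.9, -221.5, 194.6]
eef_rot: [0.121, 0.699, 0.694, 0.121]
force: [-0.5, -0.3, -1.5]
opening: 7.8
gripper_force: 59.0
```

Run:
```python
from h import *
np.set_printoptions(precision=3,suppress=True)
R,p=Rt();print(p,R,status.observe()["force"],"foot",p+R[:,2]*79)
# want foot at (632,-222,20)
f=np.array([632,-222,20.]);print("delta tool",R.T@(f-(p+R[:,2]*79)))
f[2]=100;print("delta tool level part",R.T@(f-(p+R[:,2]*79)),"1mm down =",R.T@[0,0,-1.])
```

```text
[ 610.864 -221.478  194.635] [[ 0.007  0.941  0.338]
 [ 1.    -0.007 -0.001]
 [ 0.001  0.338 -0.941]] [-0.485 -0.301 -1.473] foot [ 637.575 -221.555  120.288]
delta tool [ -0.627 -39.153  92.496]
delta tool level part [ -0.512 -12.103  17.208] 1mm down = [-0.001 -0.338  0.941]
```

>>> play_rows:
  series:
    - [0,0,0,0,-0.006,0.014,0]
    - [0,0,0,0,-0.0085,0.02,0]
    - [0,0,0,0,-0.0085,0.02,0]
    - [0,0,0,0,-0.0085,0.02,0]
    - [0,0,0,0,-0.005,0.012,0]
    - [0,0,0,0,-0.0025,0.0065,0]
    - [0,0,0,0,0,0,0]
    - [0,0,0,0,0,0,0]

```text
clock: 24.28
ee_pos: [609.9, -221.9, 97.2]
eef_rot: [0.124, 0.698, 0.695, 0.123]
force: [0.8, -0.0, 0.2]
opening: 8.1
gripper_force: 59.0
```

>>> play_rows:
  series:
    - [0,0,0,0,-0.0007,0.0019,0]
    - [0,0,0,0,-0.0007,0.0019,0]
    - [0,0,0,0,-0.0007,0.0019,0]
    - [0,0,0,0,0,0,0]
    - [0,0,0,0,0,0,0]

```text
clock: 24.9
ee_pos: [609.2, -221.5, 90.2]
eef_rot: [0.123, 0.698, 0.695, 0.123]
force: [-0.4, -0.5, -1.3]
opening: 8.0
gripper_force: 59.0
```

>>> play_rows:
  series:
    - [0,0,0,0,-0.0007,0.0019,0]
    - [0,0,0,0,0,0,0]
    - [0,0,0,0,0,0,0]

```text
clock: 25.28
ee_pos: [609.1, -221.4, 88.1]
eef_rot: [0.123, 0.698, 0.695, 0.123]
force: [0.3, 0.4, -0.5]
opening: 7.8
gripper_force: 59.0
```

>>> play_rows:
  series:
    - [0,0,0,0,-0.0007,0.0019,0]
    - [0,0,0,0,0,0,0]
    - [0,0,0,0,0,0,0]

```text
clock: 25.65
ee_pos: [609.1, -221.4, 86.1]
eef_rot: [0.123, 0.698, 0.695, 0.123]
force: [-1.1, -0.5, -0.5]
opening: 7.7
gripper_force: 59.0
```

>>> play_rows:
  series:
    - [0,0,0,0,-0.0004,0.0009,0]
    - [0,0,0,0,0,0,0]
    - [0,0,0,0,0,0,0]

```text
clock: 26.02
ee_pos: [609.0, -221.5, 85.1]
eef_rot: [0.123, 0.698, 0.695, 0.123]
force: [1.5, 0.4, -0.3]
opening: 7.8
gripper_force: 59.0
```

>>> play_rows:
  series:
    - [0,0,0,0,-0.0004,0.0009,0]
    - [0,0,0,0,0,0,0]
    - [0,0,0,0,0,0,0]

```text
clock: 26.4
ee_pos: [609.0, -221.4, 84.1]
eef_rot: [0.123, 0.698, 0.695, 0.123]
force: [0.1, 0.1, -0.5]
opening: 8.1
gripper_force: 59.0
```

>>> play_rows:
  series:
    - [0,0,0,0,-0.0004,0.0009,0]
    - [0,0,0,0,0,0,0]
    - [0,0,0,0,0,0,0]

```text
clock: 26.78
ee_pos: [608.8, -221.3, 83.0]
eef_rot: [0.123, 0.698, 0.695, 0.123]
force: [0.8, 0.9, -0.6]
opening: 8.0
gripper_force: 59.0
```

>>> play_rows:
  series:
    - [0,0,0,0,-0.0004,0.0009,0]
    - [0,0,0,0,0,0,0]
    - [0,0,0,0,0,0,0]

```text
clock: 27.15
ee_pos: [608.9, -221.5, 82.2]
eef_rot: [0.123, 0.698, 0.695, 0.123]
force: [0.1, 0.0, -0.6]
opening: 7.8
gripper_force: 59.1
```

>>> play_rows:
  series:
    - [0,0,0,0,-0.0004,0.0009,0]
    - [0,0,0,0,0,0,0]
    - [0,0,0,0,0,0,0]

```text
clock: 27.52
ee_pos: [609.1, -221.6, 82.0]
eef_rot: [0.124, 0.698, 0.695, 0.123]
force: [-2.8, 1.0, 5.4]
opening: 7.3
gripper_force: 59.9
```

Touchdown shows as +6 N at z = 82. I'll let go and back out.

>>> play_rows:
  series:
    - [0,0,0,0,0,0,0.014]
    - [0,0,0,0,0,0,0.02]
    - [0,0,0,0,0,0,0.03]
    - [0,0,0,0,0,0,0.04]
    - [0,0,0,0,0,0,0.04]
    - [0,0,0,0,0,-0.003,0.04]
    - [0,0,0,0,0,-0.005,0.04]
    - [0,0,0,0,0,-0.008,0.04]
    - [0,0,0,0,0,-0.01,0.04]
    - [0,0,0,0,0,-0.015,0.04]
    - [0,0,0,0,0,-0.02,0.04]
    - [0,0,0,0,0,-0.03,0.04]
    - [0,0,0,0,0,-0.03,0.04]
    - [0,0,0,0,0,-0.02,0.04]
    - [0,0,0,0,0,0,0.04]
    - [0,0,0,0,0,0,0.04]

```text
clock: 29.52
ee_pos: [560.3, -221.1, 213.4]
eef_rot: [0.123, 0.698, 0.695, 0.122]
force: [0.9, 0.2, 0.1]
opening: 39.9
gripper_force: 0.0
```

Run:
```python
from h import *
a=capture("scene")[100:340,200:520,::-1];b=capture("wrist")[:,:,::-1]
cv2.imwrite("pics/e.png",np.hstack([cv2.resize(a,(400,300)),cv2.resize(b,(400,300))]))
```

```text
(no output)
```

View pics/e.png

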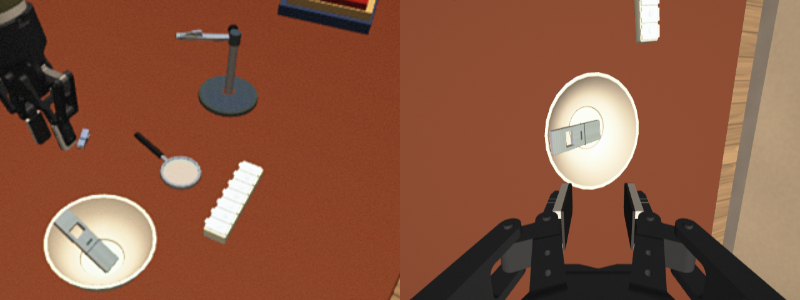

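The case lies inside the upright bowl at about (87,240) in the crop. The bystanders are where they were, and the gripper is clear.

```bash
python3 -c "
from cell import arm
print(arm.sign_off())"
```

```text
the job is handed in; nothing more can be done
None
```

The case is off the peg and resting in the upright bowl, and I've handed the job in at about 30 s. The highest force I read was about 17 N, but I read it only at the end of each move, so brief peaks in between weren't seen.

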